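# Set the paper trimmer's stop to its A5 click

## Robot

A 7-joint arm with a two-finger parallel gripper is mounted at the origin on the work surface. World frame = base frame: x ahead of the robot, y to its left, z up, the work surface at z = 0. Lengths are in m, angles in rad, forces in N, time in s.
With the tool pointing down it reaches from about 0.35 to 0.9 m from the base axis. Payload 7.2 kg.
Tool frame: the origin (TCP) lies at the very end of the fingers, on their centre line; the grasp point (between the pads) lies 19 mm behind it (manip.tcp_to_grasp is the distance from the TCP to the grasp point, in m); z points along the fingers, y is the direction in which the jaws open and shut (so a half turn about z gives the same grasp; the last joint's range is limited). The gripper opens to 88 mm and grips with 3 to 60 N. Pads are 20 mm wide; open, the fingers measure 115 mm over their backs; the gripper's body (75 mm by 178 mm) begins 61 mm behind the grasp point.
Start: joints at [1.06, 0.411, -0.013, 1.596, 0.006, 1.134, -0.082], TCP at [0.268, -0.565, 0.223] pointing down, gripper open.
Joint ranges: [-2.95, 2.95], [-0.29, 1.99], [-1.47, 1.44], [0.14, 2.54], [-1.03, 4.17], [0.13, 1.85], [-2.86, 2.86]. Speed limits (rad/s): [2.39, 2.39, 3.01, 3.01, 3.14, 3.14, 3.14].

## Interface

Orientations are given as a 3x3 rotation matrix whose columns are the frame's x, y, z axes.
In Python, from plant import manip, eyes, hand_in, spotter gives the robot as it stands.
- The arm moves only by the tool jog_arm, never from a script. Its argument "series" is a list of rows, each an object of numbers: "hand": the opening, from 0 (shut) to 1 (fully open); "dx", "dy", "dz": the shift along the tool's x, y, z in mm; "turn": the turn about the tool's z in rad. A call has exactly 10 rows; each row is the pose to reach, as a shift and turn from the pose commanded when the call began, along the tool's axes at that moment; what a row does not reach only later rows make up. A row lasts 1/8 s, in which the tool goes at most 62.5 mm and 10.7 degrees, less where a joint would pass 70% of its speed; a pose out of reach is approached as far as the arm can. A call with a gripper value outside its range is refused whole. The fingers move at their own pace and stop on an object; the grip force is fixed at half the most. Time passes only in rows, so rows that repeat a pose let the fingers close, or fill a call up. It gives the time, the measured TCP pose, the force and the opening at its end, in the units of the state.
- manip.read_state(): the state, without advancing time (a new reading comes with each control period).
- eyes.get_image(name): name is "scene" or "top" or "wrist"; returns the picture (384x512x3 uint8, blue, green, red); there is no depth.
- eyes.camera_model(name): a dict with "fx", "fy", "cx", "cy" (pixels), "view" (4x4, takes a point from world to camera coordinates); the wrist camera has in their place "hand_eye" (4x4, takes a point from camera to tool coordinates, whose origin is the TCP and whose axes are the flange's). Camera axes: x right, y up, looking along -z (the intrinsics and any distortion apply to the point x, -y, -z); pixel columns grow to the right and rows downward; lengths in m; the calibration is good to about 2 mm. A picture is of the moment at which its call begins: read the wrist's pose just before it. camera_model takes no time and is no camera call.
- hand_in(): hands the job in, once; it reports no verdict.
Trained networks look in the newest picture that a camera, given by its name, has taken for a name from the list of things; names that differ only in an ending like _2 or _b are one class to them, and where a whole thing is asked for, a point or a joint stands for the part that bears it (a point fixed in the world has none). Each returns a list of dicts, best first, with "conf" (0 to 1); they miss things now and then, are a little off and sometimes report something else, mostly with a low value. They report only what shows in the picture. A call takes as long as a camera call. They do not tell look-alikes from the thing itself.
- spotter.regions_of(camera, thing): "region" (384x512 bool, what is visible of it).
- spotter.landmark_of(camera, thing): "centre" ([x, y, z] in m, in world coordinates, good to about 4 mm: a listed point, or the origin of a listed thing).
The state is a dict: "time": time; "joint_pos": joint angles; "qvel": joint speeds; "tau": joint torques, N m; "tool_pos": TCP position; "tool_rot": TCP orientation; "contact_force": force on the tool from outside, world axes, zero at the start; "moment": the same for the moment, N m; "gripper_width": finger opening in m.
Only numpy, scipy, OpenCV 4.12 (cv2) and the standard library are available. Lean on these libraries where they do the work, as an engineer would, in place of code of your own. Each camera call takes 0.05 s, during which the arm holds its last target. There are 200 camera calls.

## Task

The trimmer's sliding paper stop has been left too far out: set it for A5. With the fingertips push it gently along its groove towards the cutter until it clicks in at the second format line counted from the cutter rail (there is a click at every line, and some may have to be passed on the way), then take the hand away. Only push the stop, do not pinch or lift it, and leave the cutter head, the glue stick, the stapler and the tape dispenser as they stand.

Things in the scene. Friction and masses are not known exactly. Their poses are not given: they have to be found in the camera images.
- trimmer: Rotary paper trimmer, fixed to the desk: a grey board 330 mm (its x) by 320 mm (its y), its flat top 20 mm above the desk. Origin: the board's centre at desk height; x along the cut, y from the cutter side to the outer side, z up. The cutting line is at y = -125 mm, under a metal rail with black end blocks, up to 70 mm above the desk. A fence 8 mm high runs along the edge at x = -158 mm.
- format_line (a point): Where the A5 format line crosses the stop's groove, on the board's top (20 mm above the desk). Four thin dark format lines run along the trimmer's x at y = -20 (A6), +23.5 (A5, the second from the cutter rail), +57 (B5) and +85 mm (A4). The groove is the dark strip with bright lips along y at x = 0. Axes as the trimmer's.
- stop (a joint): Paper stop's travel towards the cutter (the trimmer's -y), m: 0 outer end, 0.133 inner end; starts at 0 to 0.066. Clicks at 0.018 (A4), 0.046 (B5), 0.0795 (A5, wanted), 0.123 (A6). It slides with 1 to 2 N and stays where left; within 3 mm of a click a sprung ball draws it in: it runs ahead of the finger and the push drops to nothing; 6 to 8 N push it out again.
- stop_face (a point): The paper stop: a metal fence plate 120 mm long (x), 5 thick, 24 tall, on a black shoe (46 mm in x, 32 in y, 12 tall) with an upright black thumb tab (30 mm in x, 10 in y, top 32 mm above the board) at its back. The point: foot of the plate's cutter-side face, mid-length, 1.5 mm above the board; it comes over a format line when the stop clicks in there. Axes as the trimmer's.
- push_pad (a point): Middle of the flat back of the stop's thumb tab, facing the trimmer's +y: flat 30 mm wide, from the board to 32 mm above it (the shoe's back below is flush with it). The point is 18 mm above the board, 37 mm behind the fence plate's face. Push here towards the trimmer's -y. Axes as the trimmer's.
- stop_lift (a joint): how far the stop has been lifted out of its groove, m (0: seated; it is only set in from above and about 4 N would lift it)
- cutter_top (a point): top of the black cutter head (70 mm long, 46 mm wide), 90 mm above the desk; the head slides along its rail (trimmer's x) with about 3 N and is to be left where it is
- glue_stick: glue stick standing upright on the trimmer's board beyond one end of the stop, loose, 27 mm thick, 70 mm tall, 30 g; origin at the centre of its foot
- stapler: black desk stapler lying on the desk near the trimmer, loose, 135 x 36 x 47 mm, long side along its x; origin at the centre of its underside
- tape_dispenser: grey desk tape dispenser on the desk near the trimmer, loose, 135 x 52 mm, up to 78 mm tall, 0.65 kg, long side along its x; origin at the centre of its underside
There are look-alikes about, which are no part of the job. There is more than one size of the glue_stick; the job needs the middle-sized.

How it is judged:
By the outcome, as a careful person would: the job done as asked, in the order asked, and still so for the second after the job is handed in, with the robot touching nothing.
It also fails if it takes over 51 s, if anything falls off the work surface, if the arm or the gripper's body presses on something with over 40 N, if the wrist force passes 120 N, or if a joint passes its speed limit or range.

## Working session

There is one attempt and no reset: what is moved stays moved. The work goes in short steps, Python scripts to look and compute and a tool call to move; the robot and the scene stay as the last step left them, time stands still between calls to the robot, and variables do not carry over. Pictures are saved under pics/ and viewed, about 8 in all and at most 12, crops included, and the job is handed in when it is done.

Besides the shell and the picture viewer there is one more tool, called by a JSON object that holds its "api" and its "payload", one argument or row to a line. jog_arm: Moves the arm, as the interface text tells. Its arguments: {"type":"object","properties":{"series":{"type":"array","items":{"type":"object","properties":{"hand":{"type":"number"},"dx":{"type":"number"},"dy":{"type":"number"},"dz":{"type":"number"},"turn":{"type":"number"}}}}},"required":["series"]}

```bash
mkdir -p pics; cat > h.py <<'E'
import numpy as np, cv2
from plant import manip, eyes, hand_in, spotter
def proj(name,P):
    m=eyes.camera_model(name); V=np.array(m["view"]); p=V@np.append(P,1)
    return np.array([m["cx"]+m["fx"]*p[0]/-p[2], m["cy"]+m["fy"]*(-p[1])/-p[2]])
E
python3 - <<'E'
from h import *
s=manip.read_state(); print(s["tool_pos"],np.round(s["tool_rot"],3).tolist(),s["time"],s["contact_force"],manip.tcp_to_grasp)
a=eyes.get_image("scene");b=eyes.get_image("top")
cv2.imwrite("pics/a.png",cv2.resize(a,(800,600)));cv2.imwrite("pics/b.png",cv2.resize(b,(800,600)))
print(eyes.camera_model("top"))
for c in("scene","top"):
  for t in("trimmer","format_line","stop_face","push_pad","cutter_top","glue_stick","stapler","tape_dispenser"):
    for r in spotter.landmark_of(c,t)[:3]: print(c,t,round(r["conf"],2),np.round(r["centre"],4))
print(manip.read_state()["time"])
E
```

```text
[ 0.26755615 -0.56428207  0.22182081] [[0.904, 0.429, -0.001], [0.429, -0.904, 0.001], [-0.0, -0.002, -1.0]] 0.0 [ 0.02635923 -0.35024099  0.86590624] 0.0187
{'fx': 374.9764237575223, 'fy': 374.9764237575223, 'cx': 251.95982055451796, 'cy': 194.72928871147187, 'view': array([[-4.88211104e-04, -9.99958619e-01, -9.08410695e-03,
         1.13402587e-01],
       [ 9.95183440e-01, -1.37634561e-03,  9.80205381e-02,
        -6.63954976e-01],
       [-9.80289848e-02, -8.99249809e-03,  9.95142931e-01,
        -8.64655991e-01],
       [ 0.00000000e+00,  0.00000000e+00,  0.00000000e+00,
         1.00000000e+00]])}
scene trimmer 0.83 [0.5425 0.0896 0.0048]
scene format_line 0.72 [0.5496 0.1025 0.0198]
scene stop_face 0.82 [0.564  0.1637 0.0209]
scene stop_face 0.38 [0.5764 0.1944 0.0397]
scene push_pad 0.6 [0.5747 0.1918 0.0407]
scene push_pad 0.23 [0.5471 0.1019 0.0221]
scene glue_stick 0.78 [8.307e-01 1.280e-01 2.000e-04]
scene glue_stick 0.74 [0.672  0.0977 0.0202]
scene glue_stick 0.69 [0.802  0.1791 0.0042]
scene stapler 0.87 [6.315e-01 3.512e-01 1.000e-04]
scene tape_dispenser 0.76 [7.618e-01 1.400e-02 2.000e-04]
scene tape_dispenser 0.71 [ 0.5005 -0.0395  0.0901]
top trimmer 0.57 [0.5407 0.089  0.0015]
top format_line 0.96 [0.5501 0.1077 0.0208]
top stop_face 0.69 [0.5654 0.1597 0.0207]
top push_pad 0.63 [0.5755 0.1958 0.0359]
top cutter_top 0.85 [ 0.4965 -0.0438  0.0921]
top glue_stick 0.71 [ 0.8281  0.1238 -0.0018]
top glue_stick 0.7 [0.6733 0.1056 0.0154]
top glue_stick 0.5 [ 0.8031  0.1815 -0.0022]
top stapler 0.94 [ 0.6307  0.3584 -0.0014]
top tape_dispenser 0.73 [ 7.62e-01  1.22e-02 -5.00e-04]
top tape_dispenser 0.31 [ 0.4952 -0.04    0.0918]
top tape_dispenser 0.27 [0.6736 0.1039 0.0142]
0.9
```

View pics/b.png

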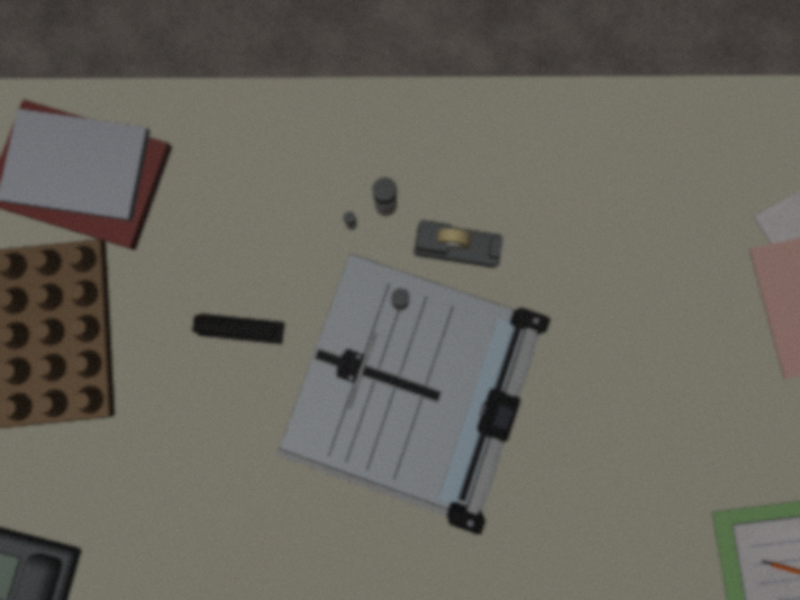

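View pics/a.png

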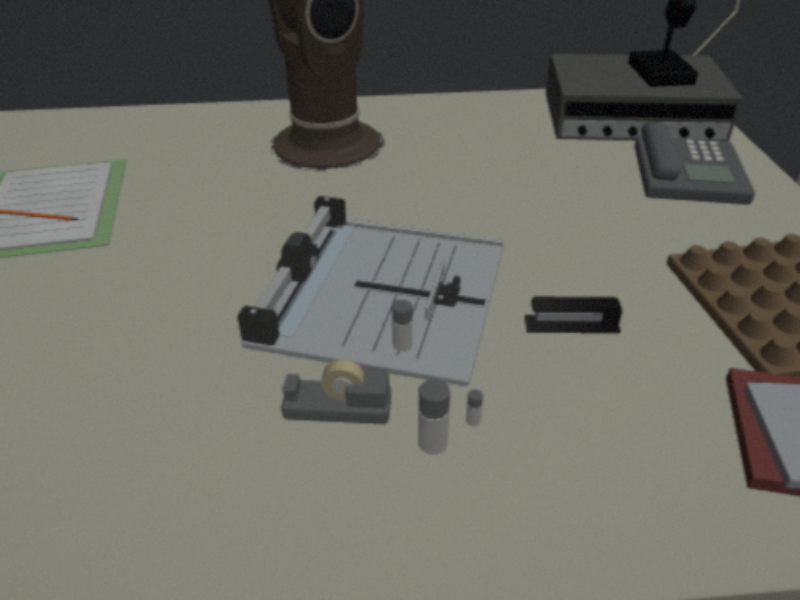

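The top view shows the trimmer turned about −16°, with the stop tab at (349,365) and the A5 line as the second from the rail. There are three glue sticks: the big one at (385,193), the small one at (349,219), and the middle-sized one on the board at (400,298). The middle one is the one to leave alone. The stop seems to be near A4 (face y≈82 mm). I'm closing the hand and moving to above and behind the tab.

{"api": "jog_arm", "payload": {
  "series": [
    {"hand": 0,"dx": 30,"dy": -28,"dz": 0,"turn": -0.08},
    {"hand": 0,"dx": 72,"dy": -66,"dz": 0,"turn": -0.17},
    {"hand": 0,"dx": 114,"dy": -105,"dz": 0,"turn": -0.26},
    {"hand": 0,"dx": 156,"dy": -144,"dz": 0,"turn": -0.35},
    {"hand": 0,"dx": 198,"dy": -183,"dz": 0,"turn": -0.44},
    {"hand": 0,"dx": 240,"dy": -222,"dz": 0,"turn": -0.53},
    {"hand": 0,"dx": 282,"dy": -261,"dz": 0,"turn": -0.62},
    {"hand": 0,"dx": 324,"dy": -300,"dz": 0,"turn": -0.71},
    {"hand": 0,"dx": 366,"dy": -338,"dz": 0,"turn": -0.8},
    {"hand": 0,"dx": 408,"dy": -377,"dz": 0,"turn": -0.85}
  ]
}}

```text
time: 2.15
tool_pos: [0.4755, -0.0477, 0.2231]
tool_rot: [[0.273, 0.962, 0.001], [0.962, -0.273, -0.0], [-0.0, 0.001, -1.0]]
contact_force: [1.0, 0.1, 0.7]
gripper_width: 0.0003
```

```bash
python3 - <<'E'
from h import *
s=manip.read_state(); p=s["tool_pos"];R=s["tool_rot"]
print(s["time"],p,np.round(R,3).tolist(),s["joint_pos"],s["contact_force"])
print(R.T@(np.array([.590,.250,.19])-p))
print(eyes.camera_model("wrist"))
E
```

```text
2.15 [ 0.47550787 -0.04771046  0.22305528] [[0.273, 0.962, 0.001], [0.962, -0.273, -0.0], [-0.0, 0.001, -1.0]] [ 0.42778501  0.19667061 -0.48867434  1.91548452  0.10632287  1.05336676
 -0.38178113] [1.00174916 0.09900454 0.70142615]
[0.31765561 0.02890704 0.0330442 ]
{'fx': 266.506963597038, 'fy': 266.506963597038, 'cx': 251.33960142706667, 'cy': 192.3860698075941, 'hand_eye': array([[ 1.06743151e-03,  9.55221606e-01,  2.95889411e-01,
         8.20159963e-02],
       [ 9.99998502e-01, -1.42276539e-03,  9.85592317e-04,
        -1.22399501e-04],
       [ 1.36244029e-03,  2.95887916e-01, -9.55221694e-01,
        -1.61568388e-01],
       [ 0.00000000e+00,  0.00000000e+00,  0.00000000e+00,
         1.00000000e+00]])}
```

{"api": "jog_arm", "payload": {
  "series": [
    {"hand": 0,"dx": 40,"dy": 4,"dz": 0},
    {"hand": 0,"dx": 85,"dy": 8,"dz": 0},
    {"hand": 0,"dx": 130,"dy": 12,"dz": 5},
    {"hand": 0,"dx": 175,"dy": 16,"dz": 10},
    {"hand": 0,"dx": 220,"dy": 20,"dz": 20},
    {"hand": 0,"dx": 265,"dy": 24,"dz": 28},
    {"hand": 0,"dx": 300,"dy": 27,"dz": 33},
    {"hand": 0,"dx": 318,"dy": 29,"dz": 33},
    {"hand": 0,"dx": 318,"dy": 29,"dz": 33},
    {"hand": 0,"dx": 318,"dy": 29,"dz": 33}
  ]
}}

```text
$.series[0]: bad value
```

```bash
cat >> h.py <<'E'
def look(name):
    s=manip.read_state(); im=eyes.get_image("wrist"); cv2.imwrite(name,cv2.resize(im,(800,600)))
    m=eyes.camera_model("wrist"); T=np.eye(4);T[:3,:3]=s["tool_rot"];T[:3,3]=s["tool_pos"]
    C=T@np.array(m["hand_eye"])
    def onplane(u,v,z):   # u,v in 800x600 pixels
        u,v=u*512/800,v*384/600
        d=C[:3,:3]@np.array([(u-m["cx"])/m["fx"],-(v-m["cy"])/m["fy"],-1]); o=C[:3,3]
        return o+d*(z-o[2])/d[2]
    return s,onplane
E
python3 - <<'E'
from h import *
s,f=look("pics/c.png"); print(s["time"],s["tool_pos"],np.round(s["tool_rot"],4).tolist(),s["contact_force"])
for c in("wrist","top"):
  for t in("trimmer","format_line","stop_face","push_pad"):
    for r in spotter.landmark_of(c,t)[:2]: print(c,t,round(r["conf"],2),np.round(r["centre"],4))
import pickle
E
```

```text
2.15 [ 0.47550787 -0.04771046  0.22305528] [[0.2728, 0.9621, 0.0011], [0.9621, -0.2728, -0.0004], [-0.0001, 0.0011, -1.0]] [1.00174916 0.09900454 0.70142615]
wrist trimmer 0.87 [ 0.5377  0.0829 -0.002 ]
wrist format_line 0.78 [0.5469 0.1122 0.0208]
top trimmer 0.57 [0.5407 0.089  0.0015]
top format_line 0.96 [0.5501 0.1077 0.0208]
top stop_face 0.69 [0.5654 0.1597 0.0207]
top push_pad 0.63 [0.5755 0.1958 0.0359]
```

View pics/c.png

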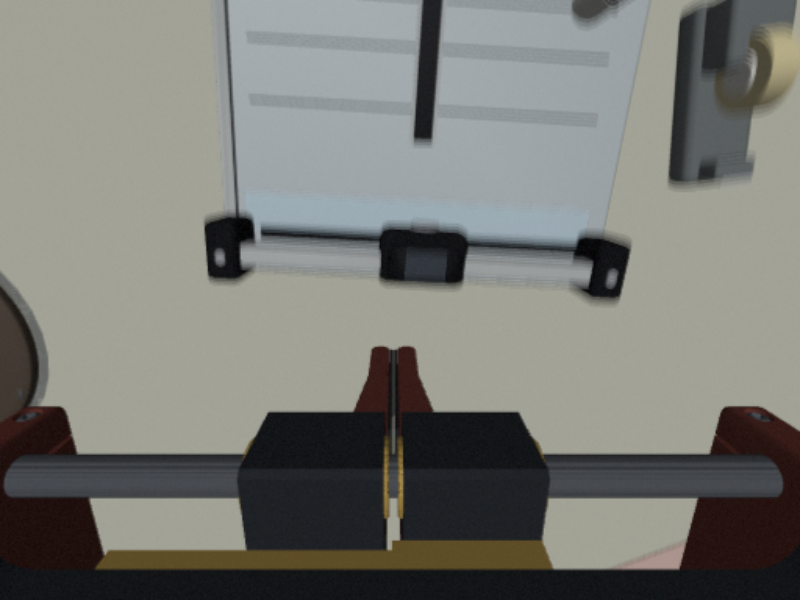

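The call was refused because every row needs `turn`. The wrist picture is motion-blurred and shows the format lines tilted by about 3.5° (from (250,99) to (597,120)), so the board's yaw is nearer −19°. I'll refine it from above.

{"api": "jog_arm", "payload": {
  "series": [
    {"hand": 0,"dx": 40,"dy": 4,"dz": 0,"turn": 0.01},
    {"hand": 0,"dx": 85,"dy": 8,"dz": 0,"turn": 0.02},
    {"hand": 0,"dx": 130,"dy": 12,"dz": 0,"turn": 0.03},
    {"hand": 0,"dx": 175,"dy": 16,"dz": 0,"turn": 0.04},
    {"hand": 0,"dx": 220,"dy": 20,"dz": 0,"turn": 0.05},
    {"hand": 0,"dx": 265,"dy": 24,"dz": 0,"turn": 0.05},
    {"hand": 0,"dx": 300,"dy": 27,"dz": 0,"turn": 0.05},
    {"hand": 0,"dx": 318,"dy": 29,"dz": 0,"turn": 0.05},
    {"hand": 0,"dx": 318,"dy": 29,"dz": 0,"turn": 0.05},
    {"hand": 0,"dx": 318,"dy": 29,"dz": 0,"turn": 0.05}
  ]
}}

```text
time: 3.85
tool_pos: [0.5902, 0.2466, 0.2226]
tool_rot: [[0.324, 0.946, -0.0], [0.946, -0.324, -0.001], [-0.001, 0.0, -1.0]]
contact_force: [-0.8, -1.4, -0.1]
gripper_width: 0.0003
```

```bash
python3 - <<'E'
from h import *
s,f=look("pics/d.png"); print(s["time"],s["tool_pos"],np.round(s["tool_rot"],4).tolist(),s["contact_force"])
for c in("wrist",):
  for t in("trimmer","format_line","stop_face","push_pad"):
    for r in spotter.landmark_of(c,t)[:2]: print(c,t,round(r["conf"],2),np.round(r["centre"],4))
E
```

```text
3.85 [0.5901678  0.24657723 0.22256274] [[0.3238, 0.9461, -0.0001], [0.9461, -0.3238, -0.0013], [-0.0012, 0.0003, -1.0]] [-0.7760781  -1.43517407 -0.0718057 ]
wrist format_line 0.67 [0.5794 0.1922 0.0346]
wrist format_line 0.6 [0.5683 0.157  0.0192]
wrist stop_face 0.93 [0.5653 0.1568 0.0214]
wrist stop_face 0.51 [0.6306 0.3524 0.0014]
wrist push_pad 0.96 [0.5813 0.1924 0.0377]
```

View pics/d.png

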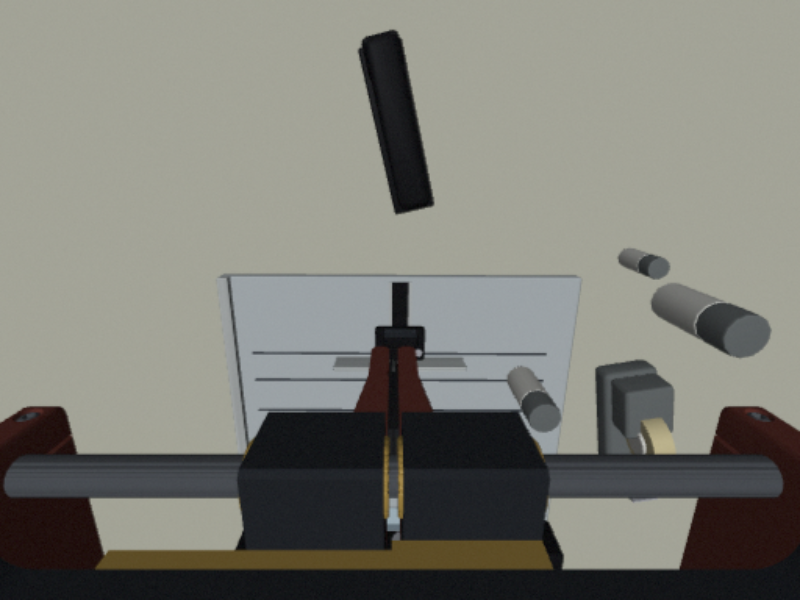

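The view is now sharp. The A4, B5 and A5 lines are at rows 353, 379 and 409, the tab is at (400,335) and the groove's end is at (400,283). The yaw is nearly aligned. Next I compute the positions.

```bash
python3 - <<'E'
from h import *
im=cv2.imread("pics/d.png"); cv2.imwrite("pics/e.png",cv2.resize(im[260:440,210:590],None,fx=2.1,fy=2.1,interpolation=cv2.INTER_CUBIC))
s,f=look("pics/d2.png")
R=s["tool_rot"];t=s["tool_pos"]
for n,u,v,z in[("A4l",253,352.5,.02),("A4r",546,354,.02),("B5l",256,379.5,.02),("A5l",260,409,.02),("edgeL",228,275,.02),("edgeR",578,277,.02),("groove",400,283,.02),("tabtop",400,327,.052),("tabL",376,327,.052),("tabR",424,327,.052),("plateL",334,360,.044),("plateR",466,360,.044),]:
  P=f(u,v,z);print(n,np.round(P,4),"tool",np.round(1000*(R.T@(P-t)),1))
for n,P in[("pad_net",[.578,.194,.038]),("face_net",[.565,.159,.0215]),("fl",[.55,.105,.02])]: print(n,np.round(1000*(R.T@(np.array(P)-t)),1))
E
```

```text
A4l [0.437  0.2122 0.02  ] tool [ -82.9 -133.7  202.9]
A4r [0.7011 0.1208 0.02  ] tool [-84.1 145.8 203. ]
B5l [0.4278 0.1851 0.02  ] tool [-111.5 -133.6  202.9]
A5l [0.4181 0.1538 0.02  ] tool [-144.3 -132.7  202.9]
edgeL [0.4473 0.2889 0.02  ] tool [  -7.  -148.7  202.8]
edgeR [0.7449 0.1857 0.02  ] tool [ -8.5 166.3 203. ]
groove [0.5914 0.232  0.02  ] tool [-14.2   6.1 202.9]
tabtop [0.5813 0.2034 0.052 ] tool [-44.6   5.7 170.9]
tabL [0.5619 0.21   0.052 ] tool [-44.6 -14.7 170.9]
tabR [0.6007 0.1968 0.052 ] tool [-44.5  26.2 170.9]
plateL [0.5145 0.1896 0.044 ] tool [-79.3 -53.  178.9]
plateR [0.6264 0.1515 0.044 ] tool [-79.1  65.2 179. ]
pad_net [-54.6   5.7 184.9]
face_net [-91.9   4.7 201.4]
fl [-147.8    7.9  203. ]
```

View pics/e.png

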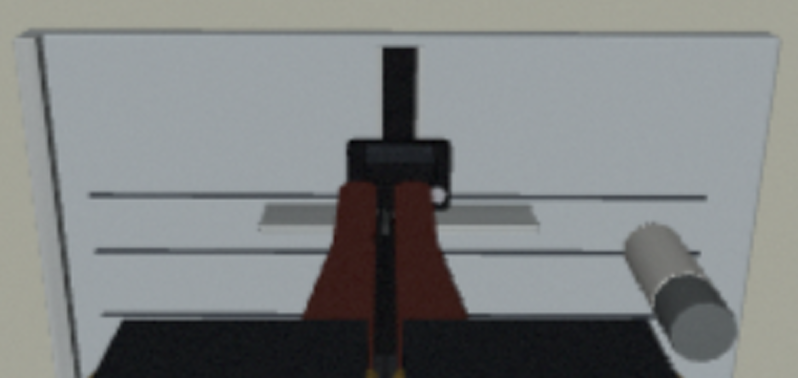

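Measured in the current tool frame: the board edge is at x=−7.7 and the A4 line at −83.5, 75.8 mm apart against 75 expected. The pad is at about −56 (trimmer y≈112) and the groove centre at y=+6, so the stop sits between A4 and B5. The A5 end pose needs the TCP at about dx=−98. I'm descending behind the tab to 10 mm above the board.

{"api": "jog_arm", "payload": {
  "series": [
    {"hand": 0,"dx": -8,"dy": 2,"dz": 25,"turn": 0},
    {"hand": 0,"dx": -14,"dy": 4,"dz": 60,"turn": 0},
    {"hand": 0,"dx": -20,"dy": 6,"dz": 95,"turn": 0},
    {"hand": 0,"dx": -20,"dy": 6,"dz": 130,"turn": 0},
    {"hand": 0,"dx": -20,"dy": 6,"dz": 155,"turn": 0},
    {"hand": 0,"dx": -20,"dy": 6,"dz": 175,"turn": 0},
    {"hand": 0,"dx": -20,"dy": 6,"dz": 187,"turn": 0},
    {"hand": 0,"dx": -20,"dy": 6,"dz": 192,"turn": 0},
    {"hand": 0,"dx": -20,"dy": 6,"dz": 192,"turn": 0},
    {"hand": 0,"dx": -20,"dy": 6,"dz": 192,"turn": 0}
  ]
}}

```text
time: 5.4
tool_pos: [0.5898, 0.228, 0.0315]
tool_rot: [[0.322, 0.947, 0.001], [0.947, -0.322, 0.0], [0.001, 0.001, -1.0]]
contact_force: [0.2, -1.0, -0.1]
gripper_width: 0.0008
```

```bash
python3 - <<'E'
from h import *
s,f=look("pics/f.png"); print(s["time"],s["tool_pos"],np.round(s["tool_rot"],4).tolist(),s["contact_force"])
R=s["tool_rot"];t=s["tool_pos"]
for n in("push_pad","stop_face"):
  for r in spotter.landmark_of("wrist",n)[:1]: print(n,round(r["conf"],2),np.round(1000*(R.T@(r["centre"]-t)),1))
E
```

```text
5.4 [0.58982504 0.22795156 0.03147105] [[0.3222, 0.9467, 0.0013], [0.9467, -0.3222, 0.0005], [0.0008, 0.0011, -1.0]] [ 0.15676136 -0.96374296 -0.0972878 ]
stop_face 0.62 [-74.9   1.    9.1]
```

View pics/f.png

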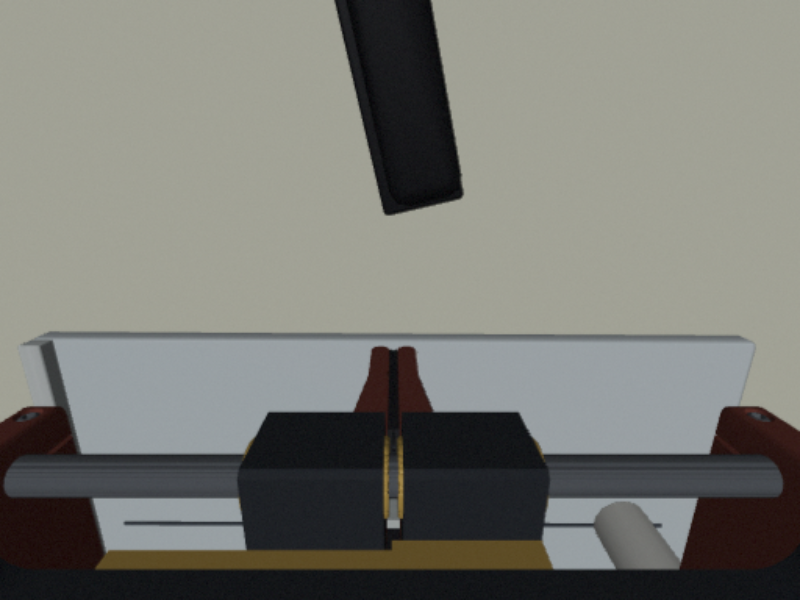

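The fingers are low behind the tab with the A4 line at row 523, still square to the board. Now the slow push.

{"api": "jog_arm", "payload": {
  "series": [
    {"hand": 0,"dx": -6,"dy": 0,"dz": 0,"turn": 0},
    {"hand": 0,"dx": -12,"dy": 0,"dz": 0,"turn": 0},
    {"hand": 0,"dx": -16,"dy": 0,"dz": 0,"turn": 0},
    {"hand": 0,"dx": -19,"dy": 0,"dz": 0,"turn": 0},
    {"hand": 0,"dx": -22,"dy": 0,"dz": 0,"turn": 0},
    {"hand": 0,"dx": -25,"dy": 0,"dz": 0,"turn": 0},
    {"hand": 0,"dx": -28,"dy": 0,"dz": 0,"turn": 0},
    {"hand": 0,"dx": -31,"dy": 0,"dz": 0,"turn": 0},
    {"hand": 0,"dx": -34,"dy": 0,"dz": 0,"turn": 0},
    {"hand": 0,"dx": -36,"dy": 0,"dz": 0,"turn": 0}
  ]
}}

```text
time: 6.8
tool_pos: [0.5776, 0.1936, 0.0307]
tool_rot: [[0.322, 0.947, -0.0], [0.947, -0.322, 0.0], [0.0, -0.0, -1.0]]
contact_force: [-1.5, 2.0, -0.0]
gripper_width: 0.0007
```

{"api": "jog_arm", "payload": {
  "series": [
    {"hand": 0,"dx": -2,"dy": 0,"dz": 0,"turn": 0},
    {"hand": 0,"dx": -4,"dy": 0,"dz": 0,"turn": 0},
    {"hand": 0,"dx": -6,"dy": 0,"dz": 0,"turn": 0},
    {"hand": 0,"dx": -8,"dy": 0,"dz": 0,"turn": 0},
    {"hand": 0,"dx": -10,"dy": 0,"dz": 0,"turn": 0},
    {"hand": 0,"dx": -12,"dy": 0,"dz": 0,"turn": 0},
    {"hand": 0,"dx": -14,"dy": 0,"dz": 0,"turn": 0},
    {"hand": 0,"dx": -16,"dy": 0,"dz": 0,"turn": 0},
    {"hand": 0,"dx": -18,"dy": 0,"dz": 0,"turn": 0},
    {"hand": 0,"dx": -20,"dy": 0,"dz": 0,"turn": 0}
  ]
}}

```text
time: 8.05
tool_pos: [0.5712, 0.1744, 0.0307]
tool_rot: [[0.322, 0.947, -0.0], [0.947, -0.322, -0.0], [-0.0, -0.0, -1.0]]
contact_force: [1.1, 1.7, 0.3]
gripper_width: 0.0003
```

```bash
python3 - <<'E'
from h import *
s=manip.read_state(); R=s["tool_rot"];t=s["tool_pos"]
o=np.array([0.58982504,0.22795156,0.03147105]);print(s["time"],1000*(R.T@(t-o)),R.T@s["contact_force"])
im=eyes.get_image("top")
uv=proj("top",[.56,.13,.03]).astype(int);print(uv)
c=im[uv[1]-60:uv[1]+60,uv[0]-75:uv[0]+75];cv2.imwrite("pics/g.png",cv2.resize(c,None,fx=5,fy=5,interpolation=cv2.INTER_CUBIC))
for cam in("top",):
 for n in("push_pad","stop_face","format_line"):
  for r in spotter.landmark_of(cam,n)[:1]: print(n,round(r["conf"],2),np.round(1000*(R.T@(r["centre"]-o)),1))
E
```

```text
8.05 [-56.71177244  -0.40333263   0.83272918] [ 2.00688279  0.50148142 -0.26892555]
[244 238]
format_line 0.87 [-125.5   -0.8   10.4]
```

View pics/g.png

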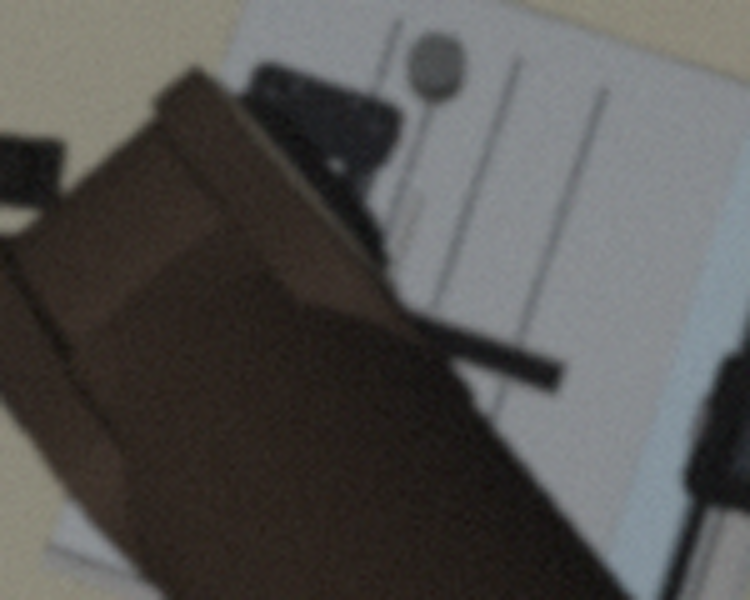

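The plate's visible end at (405,225) is now between the B5 and A5 lines, with about 2 N of sliding friction. The stop has passed B5. The A5 end is at about −78, and I'm at −56.7.

{"api": "jog_arm", "payload": {
  "series": [
    {"hand": 0,"dx": -2,"dy": 0,"dz": 0,"turn": 0},
    {"hand": 0,"dx": -4,"dy": 0,"dz": 0,"turn": 0},
    {"hand": 0,"dx": -6,"dy": 0,"dz": 0,"turn": 0},
    {"hand": 0,"dx": -8,"dy": 0,"dz": 0,"turn": 0},
    {"hand": 0,"dx": -10,"dy": 0,"dz": 0,"turn": 0},
    {"hand": 0,"dx": -11,"dy": 0,"dz": 0,"turn": 0},
    {"hand": 0,"dx": -12,"dy": 0,"dz": 0,"turn": 0},
    {"hand": 0,"dx": -13,"dy": 0,"dz": 0,"turn": 0},
    {"hand": 0,"dx": -14,"dy": 0,"dz": 0,"turn": 0},
    {"hand": 0,"dx": -15,"dy": 0,"dz": 0,"turn": 0}
  ]
}}

```text
time: 9.5
tool_pos: [0.5664, 0.1605, 0.0306]
tool_rot: [[0.322, 0.947, -0.0], [0.947, -0.322, 0.0], [-0.0, -0.0, -1.0]]
contact_force: [-0.2, 2.2, -0.6]
gripper_width: 0.0006
```

{"api": "jog_arm", "payload": {
  "series": [
    {"hand": 0,"dx": -0.2,"dy": 0,"dz": 0,"turn": 0},
    {"hand": 0,"dx": -0.4,"dy": 0,"dz": 0,"turn": 0},
    {"hand": 0,"dx": -0.6,"dy": 0,"dz": 0,"turn": 0},
    {"hand": 0,"dx": -0.8,"dy": 0,"dz": 0,"turn": 0},
    {"hand": 0,"dx": -1,"dy": 0,"dz": 0,"turn": 0},
    {"hand": 0,"dx": -1.2,"dy": 0,"dz": 0,"turn": 0},
    {"hand": 0,"dx": -1.4,"dy": 0,"dz": 0,"turn": 0},
    {"hand": 0,"dx": -1.6,"dy": 0,"dz": 0,"turn": 0},
    {"hand": 0,"dx": -1.8,"dy": 0,"dz": 0,"turn": 0},
    {"hand": 0,"dx": -2,"dy": 0,"dz": 0,"turn": 0}
  ]
}}

```text
time: 10.75
tool_pos: [0.5658, 0.1585, 0.0306]
tool_rot: [[0.322, 0.947, -0.0], [0.947, -0.322, -0.0], [-0.0, 0.0, -1.0]]
contact_force: [-0.2, 2.1, 0.4]
gripper_width: 0.0003
```

```bash
cat > st.py <<'E'
from h import *
s=manip.read_state(); R=s["tool_rot"];t=s["tool_pos"]
o=np.array([0.58982504,0.22795156,0.03147105]);print(s["time"],1000*(R.T@(t-o)),R.T@s["contact_force"])
E
python3 st.py
```

```text
10.75 [-73.48320545  -0.40036713   0.84792723] [ 1.95583442 -0.91526307 -0.37764162]
```

{"api": "jog_arm", "payload": {
  "series": [
    {"hand": 0,"dx": -0.2,"dy": 0,"dz": 0,"turn": 0},
    {"hand": 0,"dx": -0.4,"dy": 0,"dz": 0,"turn": 0},
    {"hand": 0,"dx": -0.6,"dy": 0,"dz": 0,"turn": 0},
    {"hand": 0,"dx": -0.8,"dy": 0,"dz": 0,"turn": 0},
    {"hand": 0,"dx": -1,"dy": 0,"dz": 0,"turn": 0},
    {"hand": 0,"dx": -1,"dy": 0,"dz": 0,"turn": 0},
    {"hand": 0,"dx": -1,"dy": 0,"dz": 0,"turn": 0},
    {"hand": 0,"dx": -1,"dy": 0,"dz": 0,"turn": 0},
    {"hand": 0,"dx": -1,"dy": 0,"dz": 0,"turn": 0},
    {"hand": 0,"dx": -1,"dy": 0,"dz": 0,"turn": 0}
  ]
}}

```text
time: 12.0
tool_pos: [0.5655, 0.1575, 0.0306]
tool_rot: [[0.322, 0.947, -0.0], [0.947, -0.322, -0.0], [-0.0, 0.0, -1.0]]
contact_force: [-0.6, -0.2, -1.0]
gripper_width: 0.0005
```

{"api": "jog_arm", "payload": {
  "series": [
    {"hand": 0,"dx": -0.2,"dy": 0,"dz": 0,"turn": 0},
    {"hand": 0,"dx": -0.4,"dy": 0,"dz": 0,"turn": 0},
    {"hand": 0,"dx": -0.6,"dy": 0,"dz": 0,"turn": 0},
    {"hand": 0,"dx": -0.8,"dy": 0,"dz": 0,"turn": 0},
    {"hand": 0,"dx": -1,"dy": 0,"dz": 0,"turn": 0},
    {"hand": 0,"dx": -1,"dy": 0,"dz": 0,"turn": 0},
    {"hand": 0,"dx": -1,"dy": 0,"dz": 0,"turn": 0},
    {"hand": 0,"dx": -1,"dy": 0,"dz": 0,"turn": 0},
    {"hand": 0,"dx": -1,"dy": 0,"dz": 0,"turn": 0},
    {"hand": 0,"dx": -1,"dy": 0,"dz": 0,"turn": 0}
  ]
}}

```text
time: 13.25
tool_pos: [0.5651, 0.1567, 0.0306]
tool_rot: [[0.322, 0.947, -0.0], [0.947, -0.322, -0.0], [-0.0, -0.0, -1.0]]
contact_force: [-0.3, -0.2, 0.4]
gripper_width: 0.0005
```

```bash
python3 st.py
```

```text
13.25 [-75.40859547  -0.44163583   0.83938301] [-0.23522517 -0.19185504 -0.41097572]
```

The push dropped to nothing at −74.5, about 3 mm before the predicted A5 end, so the stop has clicked in. I'm backing straight off, then going up, and looking.

{"api": "jog_arm", "payload": {
  "series": [
    {"hand": 0,"dx": 5,"dy": 0,"dz": 0,"turn": 0},
    {"hand": 0,"dx": 20,"dy": 0,"dz": 0,"turn": 0},
    {"hand": 0,"dx": 40,"dy": 0,"dz": 0,"turn": 0},
    {"hand": 0,"dx": 60,"dy": 0,"dz": -10,"turn": 0},
    {"hand": 0,"dx": 75,"dy": 0,"dz": -40,"turn": 0},
    {"hand": 0,"dx": 90,"dy": 0,"dz": -80,"turn": 0},
    {"hand": 0,"dx": 105,"dy": 0,"dz": -120,"turn": 0},
    {"hand": 0,"dx": 120,"dy": 0,"dz": -160,"turn": 0},
    {"hand": 0,"dx": 130,"dy": 0,"dz": -190,"turn": 0},
    {"hand": 0,"dx": 130,"dy": 0,"dz": -190,"turn": 0}
  ]
}}

```text
time: 14.5
tool_pos: [0.6078, 0.2832, 0.2242]
tool_rot: [[0.32, 0.947, 0.005], [0.947, -0.32, 0.004], [0.005, 0.003, -1.0]]
contact_force: [0.0, 0.2, 0.1]
gripper_width: 0.0004
```

{"api": "jog_arm", "payload": {
  "series": [
    {"hand": 0,"dx": 15,"dy": 0,"dz": -5,"turn": 0},
    {"hand": 0,"dx": 30,"dy": 0,"dz": -10,"turn": 0},
    {"hand": 0,"dx": 50,"dy": 0,"dz": -15,"turn": 0},
    {"hand": 0,"dx": 70,"dy": 0,"dz": -20,"turn": 0},
    {"hand": 0,"dx": 85,"dy": 0,"dz": -20,"turn": 0},
    {"hand": 0,"dx": 95,"dy": 0,"dz": -20,"turn": 0},
    {"hand": 0,"dx": 100,"dy": 0,"dz": -20,"turn": 0},
    {"hand": 0,"dx": 100,"dy": 0,"dz": -20,"turn": 0},
    {"hand": 0,"dx": 100,"dy": 0,"dz": -20,"turn": 0},
    {"hand": 0,"dx": 100,"dy": 0,"dz": -20,"turn": 0}
  ]
}}

```text
time: 15.75
tool_pos: [0.6394, 0.3738, 0.2409]
tool_rot: [[0.323, 0.946, 0.0], [0.946, -0.323, -0.0], [-0.0, 0.0, -1.0]]
contact_force: [0.7, 0.9, -0.7]
gripper_width: 0.0005
```

```bash
cat st.py - > st2.py <<'E'
im=eyes.get_image("top")
uv=proj("top",[.56,.13,.03]).astype(int)
c=im[uv[1]-60:uv[1]+60,uv[0]-75:uv[0]+75];cv2.imwrite("pics/i.png",cv2.resize(c,None,fx=5,fy=5,interpolation=cv2.INTER_CUBIC))
eyes.get_image("scene")
for cam in("top","scene"):
 for n in("push_pad","stop_face","format_line","glue_stick","stapler","tape_dispenser","cutter_top"):
  for r in spotter.landmark_of(cam,n)[:2]: print(cam,n,round(r["conf"],2),np.round(r["centre"],4),np.round(1000*(R.T@(r["centre"]-o)),1))
E
python3 st2.py
```

```text
15.75 [ 1.54053281e+02 -1.06314874e-01 -2.09412287e+02] [1.11257416 0.32646869 0.68303088]
top push_pad 0.8 [0.5586 0.1455 0.0398] [-88.1  -2.9  -8.3]
top stop_face 0.73 [0.548  0.1059 0.0239] [-129.    -0.2    7.6]
top format_line 0.87 [0.5475 0.1104 0.0193] [-124.9   -2.1   12.2]
top glue_stick 0.67 [ 8.287e-01  1.222e-01 -5.000e-04] [-23.  260.2  32.1]
top glue_stick 0.62 [ 0.8011  0.1781 -0.0024] [ 21.  216.   33.9]
top stapler 0.79 [ 0.6333  0.3506 -0.0018] [130.1   1.5  33.3]
top tape_dispenser 0.68 [0.7592 0.0117 0.0039] [-150.   230.1   27.7]
top tape_dispenser 0.58 [0.5467 0.1116 0.0194] [-124.    -3.3   12.1]
top cutter_top 0.63 [ 0.4985 -0.0416  0.0905] [-284.6    0.6  -59. ]
scene push_pad 0.71 [0.5584 0.1442 0.0419] [-89.4  -2.7 -10.4]
scene stop_face 0.77 [0.5463 0.1096 0.0199] [-126.1   -3.    11.6]
scene format_line 0.73 [0.5491 0.0996 0.0269] [-134.6    2.9    4.6]
scene glue_stick 0.88 [0.6753 0.1002 0.0215] [-93.3 122.1  10. ]
scene glue_stick 0.65 [0.8001 0.1796 0.0019] [ 22.1 214.6  29.6]
scene stapler 0.66 [ 0.6283  0.351  -0.0032] [128.9  -3.3  34.7]
scene tape_dispenser 0.8 [ 0.7599  0.015  -0.0024] [-146.7  229.7   34. ]
scene cutter_top 0.98 [ 0.499  -0.0407  0.0882] [-283.6    0.8  -56.7]
```

View pics/i.png

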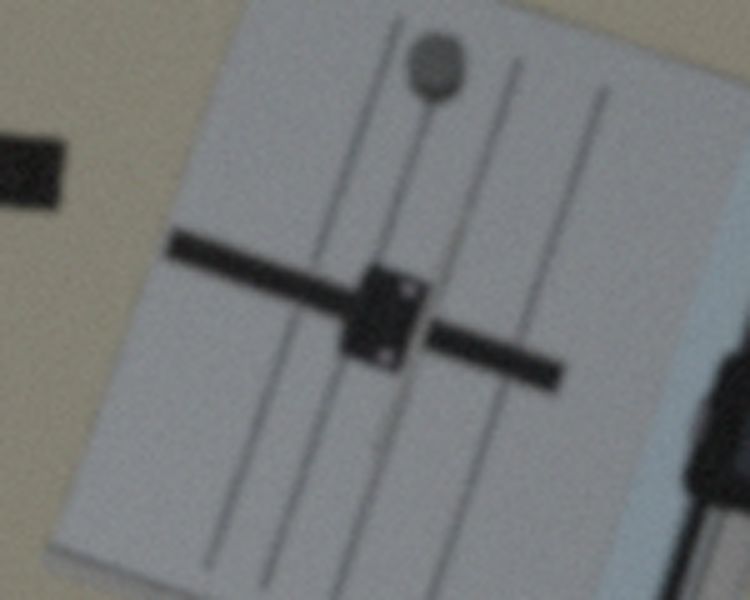

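The plate's face lies along the A5 line, from (430,280) to (400,390), second from the rail. The shoe is seated, and the glue stick, cutter head and stapler are where they were. Handing in.

```bash
python3 -c "
from plant import hand_in; print(hand_in())"
```

```text
the job is handed in; nothing more can be done
None
```

The paper stop is set at A5, the second format line from the cutter rail, and the job is handed in; the robot's clock stood at about 16 s of the 51 s allowed. I pushed it with closed fingertips against the thumb tab, past the B5 click. At A5 the push dropped from 2 N to 0, about 3 mm short of the end position I had measured. Then I backed straight off and raised the hand clear.

**Stop position:** in the last top picture the plate's face lies along the A5 line. The networks put the pad at −88 to −89 mm, against about −88 mm expected for A5 in the same axes. The scene camera's `format_line` reading differed from the top camera's by about 10 mm. I gave it no weight, because the top picture and the force drop agree.

**Other things:** the cutter head, glue stick, stapler and tape dispenser were all found where they started, within the networks' accuracy. The top-view network missed the glue stick on the board in the final look, but the picture and the scene camera show it in place.

One move call was refused because its rows lacked the `turn` value. Nothing moved, and I sent it again corrected.

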